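One full turn of an inspection rotator

ROBOT

A 6-joint arm with a two-finger parallel gripper is mounted at the origin on a cart in front of the work surface, level with it; the furniture and walls round the work are solid. World frame = base frame: x ahead of the robot, y to its left, z up, the work surface at z = 0. Lengths are in m, angles in rad, forces in N, time in s.
With the tool pointing down it reaches from about 0.325 to 0.75 m from the base axis. Payload 7.6 kg.
Tool frame: the origin (TCP) lies midway between the tips of the shut fingers; the grasp point (between the pads) lies 19 mm behind it; z points along the fingers, y is the line along which they close (so a half turn about z gives the same grasp; the last joint's range is limited). The gripper opens to 85 mm and grips with 20 to 120 N. Pads are 22 mm wide; open, the fingers measure 114 mm over their backs; the gripper's body (76 mm by 85 mm) begins 54 mm behind the grasp point. The pads swing forward as they close: fully open they stand 13 mm farther back than shut.
Start: joints at [-1.397, 0.052, 1.401, -0, 1.689, -0.07], TCP at [0.127, -0.509, 0.201] pointing down, gripper open.
Joint ranges: [-2.9, 2.9], [-0.91, 2.17], [0.12, 2.37], [-1.06, 4.2], [0.26, 2.73], [-2.93, 2.93]. Speed limits (rad/s): [2.57, 2.57, 3.01, 3.14, 3.14, 3.14].

INTERFACE

Orientations are given as a 3x3 rotation matrix whose columns are the frame's x, y, z axes.
In Python, from workcell import manip, snapshot, workorder gives the robot as it stands.
- The arm moves only by the shell command python3 -m creep 'ROWS' [OPENING]. ROWS is JSON, a list of rows, each a list of 2 entries, a list of its own where there are three numbers: the shift along the tool's x, y, z in m, then the turn, a rotation vector about the tool's x, y, z in rad. In form: [[[tx, ty, tz], [ax, ay, az]], ...]. A call has 1 to 12 rows; each row shifts and turns the commanded pose from where the row before left it, along the tool's axes as they then stand; what a row does not reach is not made up. A row lasts 1/8 s, in which the tool goes at most 62.5 mm and 10.7 degrees, less where a joint would pass 70% of its speed; a pose out of reach is approached as far as the arm can. A call is refused whole if a number of a shift passes 0.0625 or a number of a turn 0.188, either way. A call with a gripper value outside its range is refused whole. OPENING is the closure, from -1 (fully open) to 1 (shut), so that 0 is half open, set as the call begins (- or left out, the last holds). The fingers move at their own pace and stop on an object; the grip force is fixed at half the most. Time passes only in rows, so rows that do not move let the fingers close. It gives the time, the measured TCP pose, the force, the opening and the grip force at its end, in the units of the state.
- manip.state(): the state, without advancing time (a new reading comes with each control period).
- snapshot(name): name is "scene" or "top" or "wrist"; returns a dict with "frame" (400x640x3 uint8, red, green, blue), "range_z" (400x640 float32, m along the optical axis (not along the pixel's ray), 0 where there is no reading), "fov_y" (degrees; the focal length in pixels is half the picture's height over the tangent of half this angle, whatever the lens; pixels are square), "cx", "cy" (the principal point, pixels), "eye" and "attitude" of the camera in the world; the wrist camera has in their place "mount" (4x4, takes a point from camera to tool coordinates, whose origin is the TCP and whose axes are the flange's). Camera axes: x right, y down, z forward; pixel columns grow to the right and rows downward; lengths in m; the calibration is good to about 2 mm. A picture is of the moment at which its call begins: read the wrist's pose just before it.
- workorder.sign_off(): hands the job in; it is judged then, once.
The state is a dict: "t": time; "q": joint angles; "joint_velocities": joint speeds; "joint_torque": joint torques, N m; "position": TCP position; "orientation": TCP orientation; "force": force on the tool from outside, world axes, zero at the start; "wrist_torque": the same for the moment, N m; "width": finger opening in m; "finger_force": force on a finger pad.
Only numpy, scipy, OpenCV 4.12 (cv2) and the standard library are available. Lean on these libraries where they do the work, as an engineer would, in place of code of your own. Each camera call takes 0.05 s, during which the arm holds its last target. There are 200 camera calls.

TASK

Stand the slimmest of the three pipe reducers upright in the middle of the rotator's round disc, setting it down gently. Then pinch the two tabs on the crank handle together to lift the locking pin and turn the crank one full turn clockwise (seen from above), so that the reducer passes the sensor all the way round. Let go with the crank back at its starting place and the pin dropped home in its hole, the reducer still standing in the middle, and leave the other standing things where they are.

Things in the scene. Friction and masses are not known exactly. Their poses are not given: they have to be found in the camera images.
- slim_reducer_mid (a point): centre (half-way up, on its axis) of the slimmest of three beige stepped pipe reducers, 185 mm high, standing wide end down, 210 to 420 g: body 97 mm in diameter below, tapering to a straight neck 43 mm in diameter from 117 mm above the foot to the top; take it by the neck (point z + 25 to + 92 mm). z points up its axis; the foot lies 92.5 mm below the point.
- disc_top (a point): centre of the upper face of the rotator's round aluminium disc, 136 mm in diameter, level, 60 mm above the trolley top, with a thin dark circle of 100 mm in its middle, where the reducer's foot belongs. It is geared 1:1 to the crank and turns the same way; a standing reducer turns with it by friction. z up.
- rotator: the fixture, a grey base plate 170 x 380 x 12 mm fixed to the trolley; origin at the middle of its underside, x to its back, y from the crank to the disc (axes 210 mm apart: crank at y -105 mm, disc at y +105 mm). A sensor post stands behind the disc (+x); its head begins 83 mm from the disc's axis and reaches 158 mm above the trolley top.
- tab_a (a joint): inward travel in m of the two ribbed aluminium tabs on the handle (they move together, each by this much): 0 free, 0.006 fully pinched. Each is 30 mm wide and 44 mm high, centred at the height of handle_grip; 54 mm over their outer faces when free, 42 mm when pinched, which takes at most 8 N on each.
- crank_axis (a point): point on the fixed vertical axis of the rotator's crank, at the height of the handle's grip centre (110 mm above the trolley top). The steel crank arm (upper face 64 mm above the trolley top) lies below the handle.
- handle_grip (a point): grip centre of the upright black handle on the crank's end, 60 mm from the crank axis, at the fixture's front (-x) at the start. Core 40 mm (its x) by 28 mm (its y), top 148 mm above the trolley. The tabs are on its +y and -y sides. It swivels freely about the vertical on the crank, so the hand need not turn while it goes round; its first yaw varies. z up.
- crank (a joint): angle of the crank in rad, 0 at the start in its locked place, growing clockwise seen from above; 6.283 after one full turn. It turns easily (about 1 to 3 N at the handle) once the pin is lifted, and stays where it is left.
- pin (a joint): height in m of the sprung locking pin under the handle: 0 home in the only hole of the index plate (crank locked, at its starting place), 0.013 lifted by fully pinched tabs, 0.010 resting on the plate elsewhere. When the tabs are let go within about 2 mm of the hole (0.03 rad of crank) it drops in by itself; with the pin resting on the plate the crank can still be pushed.
- tall_reducer_mid (a point): centre of the bystander reducer 202 mm high, body 118 mm, neck 66 mm in diameter; leave it alone
- squat_reducer_mid (a point): centre of the bystander reducer 160 mm high, body 119 mm, wide neck; leave it alone
- carton_mid (a point): centre of a small cardboard carton, 61 x 76 x 42 mm; leave it alone
- tin_mid (a point): centre of a tin 72 mm in diameter, 75 mm high; leave it alone
- gauge_mid (a point): centre of a steel plug gauge, 48 mm in diameter, 98 mm high; leave it alone

How it is judged:
By the outcome, as a careful person would: the job done as asked, in the order asked, and still so for the second after the job is handed in, with the robot touching nothing.
It also fails if it takes over 72 s, if anything falls off the work surface, if the arm or the gripper's body presses on something with over 40 N, if the wrist force passes 120 N, or if a joint passes its speed limit or range.

## Working session

There is one attempt and no reset: what is moved stays moved. The work goes in short steps, Python scripts to look and compute and a shell command to move; the robot and the scene stay as the last step left them, time stands still between calls to the robot, and variables do not carry over. Pictures are saved under pics/ and viewed, at most 13 in all, crops included, and the job is handed in when it is done.

```bash
mkdir -p pics; cat > h.py <<'E'
import numpy as np, cv2
from workcell import manip, snapshot, workorder
def pts(s):
    H,W=s["range_z"].shape; f=H/2/np.tan(np.radians(s["fov_y"])/2)
    v,u=np.mgrid[:H,:W]; z=s["range_z"]
    P=np.stack([(u-s["cx"])/f*z,(v-s["cy"])/f*z,z],-1)
    if "mount" in s:
        M=np.array(s["mount"]); P=P@M[:3,:3].T+M[:3,3]
        st=s["st"]; R=np.array(st["orientation"]); P=P@R.T+np.array(st["position"])
    else:
        P=P@np.array(s["attitude"]).T+np.array(s["eye"])
    P[z==0]=np.nan
    return P
def snap(n):
    st=manip.state(); s=snapshot(n); s["st"]=st; return s
E
python3 - <<'E'
from h import *
st=manip.state(); print(st)
ims=[]
for n in("top","scene"):
    s=snap(n); np.savez("pics/"+n+".npz",P=pts(s),f=s["frame"]); cv2.imwrite(f"pics/{n}.png",s["frame"][...,::-1]); print(n,s["fov_y"],s["eye"],s["attitude"])
E
```

```text
{'t': 0.0, 'q': array([-1.39728400e+00,  5.28150165e-02,  1.40176625e+00,  7.73161890e-06,
        1.68861974e+00, -7.03019017e-02]), 'joint_velocities': array([ 0.00032467, -0.00101074,  0.00055142, -0.00116345, -0.0016355 ,
       -0.00055338]), 'joint_torque': array([ 3.93133053e-05, -3.81667936e+01, -3.60185766e+01, -1.19474657e-04,
        6.08800983e-03,  4.24079843e-06]), 'position': array([ 0.12669802, -0.50910379,  0.2005629 ]), 'orientation': array([[ 9.70424058e-01,  2.41406453e-01, -2.70107642e-04],
       [ 2.41406574e-01, -9.70422770e-01,  1.58552536e-03],
       [ 1.20637447e-04, -1.60383771e-03, -9.99998707e-01]]), 'force': array([0.20372217, 0.30816282, 0.83075466]), 'wrist_torque': array([ 0.0098849 , -0.04944952,  0.04785256]), 'finger_force': 0.0, 'width': 0.08554520474030072}
top 51.09206191358798 [ 3.67923321e-01 -4.19321029e-04  1.14443562e+00] [[-0.02558099 -0.98825468  0.15065956]
 [-0.99963418  0.02661168  0.00482863]
 [-0.00878122 -0.15048093 -0.98857391]]
scene 42.06896586123791 [-0.5603961  -0.70081186  1.00095348] [[ 0.55400564 -0.46813279  0.68842534]
 [-0.83228401 -0.33082897  0.44480953]
 [ 0.01952112 -0.81939239 -0.57290055]]
```

View pics/top.png

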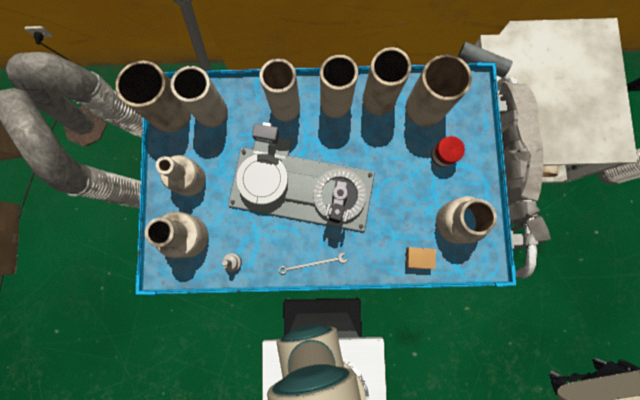

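View pics/scene.png

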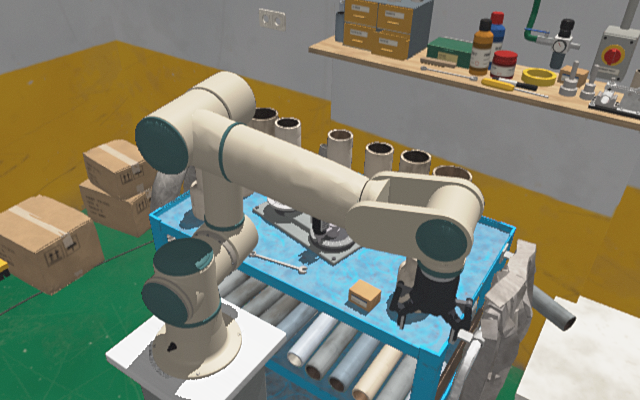

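The top view shows the slim reducer with its mouth at (165,163), the tall one at (158,232), the squat one at (475,215), the disc at (262,180), the crank hub with its handle at (338,200), the gauge at (232,262), the carton at (421,258) and the tin at (449,150). The scene view shows the arm parked at the right, clear of everything.

```bash
python3 - <<'E'
from h import *
d=np.load("pics/top.npz"); P=d["P"]; f=d["f"]
def reg(u0,u1,v0,v1,z0,z1):
    Q=P[v0:v1,u0:u1]; m=(Q[...,2]>z0)&(Q[...,2]<z1); q=Q[m]
    (c,r)=cv2.minEnclosingCircle(q[:,:2].astype(np.float32)) if len(q) else((0,0),0)
    print(len(q),"circ",np.round(c,4),round(r,4),"med",np.round(np.median(q,0),4),"min",q.min(0).round(3),"max",q.max(0).round(3)); return q
print("slim top");reg(145,200,145,200,.175,.195)
print("slim body");reg(145,210,145,220,.02,.06)
print("tall top");reg(135,200,205,260,.19,.215)
print("disc");q=reg(225,300,150,220,.052,.068)
print("handle top");reg(310,370,160,260,.143,.155)
print("handle any");reg(310,370,160,260,.07,.155)
print("arm");reg(310,370,160,260,.06,.069)
print("plate");q=reg(220,385,140,240,.008,.016); print(cv2.minAreaRect(q[:,:2].astype(np.float32)))
print("post");reg(245,290,115,165,.14,.17)
print("back tubes");reg(100,480,40,150,.15,.4)
print("squat");reg(430,510,190,260,.15,.17)
im=cv2.resize(f[110:250,140:400],None,fx=3,fy=3,interpolation=cv2.INTER_CUBIC); cv2.imwrite("pics/c1.png",im[...,::-1])
E
```

```text
slim top
190 circ [0.5901 0.3603] 0.022 med [0.5901 0.3596 0.1836] min [0.569 0.339 0.175] max [0.612 0.381 0.188]
slim body
168 circ [0.5494 0.324 ] 0.0761 med [0.5629 0.3217 0.039 ] min [0.474 0.311 0.02 ] max [0.625 0.373 0.06 ]
tall top
358 circ [0.4327 0.3614] 0.0336 med [0.4325 0.3612 0.2002] min [0.4   0.329 0.19 ] max [0.466 0.395 0.205]
disc
2029 circ [0.5767 0.1492] 0.0683 med [0.5755 0.1478 0.06  ] min [0.51  0.082 0.053] max [0.645 0.217 0.067]
handle top
149 circ [ 0.4733 -0.0437] 0.0216 med [ 0.4744 -0.0435  0.1456] min [ 0.455 -0.061  0.143] max [ 0.494 -0.026  0.149]
handle any
391 circ [ 0.4996 -0.0522] 0.049 med [ 0.4746 -0.0458  0.1338] min [ 0.452 -0.072  0.07 ] max [ 0.548 -0.015  0.149]
arm
170 circ [ 0.5268 -0.0528] 0.0373 med [ 0.5275 -0.0555  0.0658] min [ 0.494 -0.075  0.06 ] max [ 0.563 -0.035  0.069]
plate
3379 circ [0.554 0.047] 0.2053 med [0.5433 0.0624 0.0117] min [ 0.433 -0.155  0.008] max [0.692 0.248 0.016]
((0.5755770802497864, 0.04184749722480774), (0.3795020580291748, 0.21219803392887115), 77.79025268554688)
post
393 circ [0.6744 0.127 ] 0.0325 med [0.6724 0.1262 0.1568] min [0.652 0.096 0.14 ] max [0.7   0.158 0.162]
back tubes
7412 circ [0.7894 0.0528] 0.4223 med [0.7855 0.0634 0.189 ] min [ 0.653 -0.369  0.15 ] max [0.857 0.475 0.218]
squat
424 circ [ 0.4515 -0.3742] 0.0439 med [ 0.4513 -0.3737  0.1583] min [ 0.41  -0.417  0.15 ] max [ 0.493 -0.332  0.165]
```

View pics/c1.png

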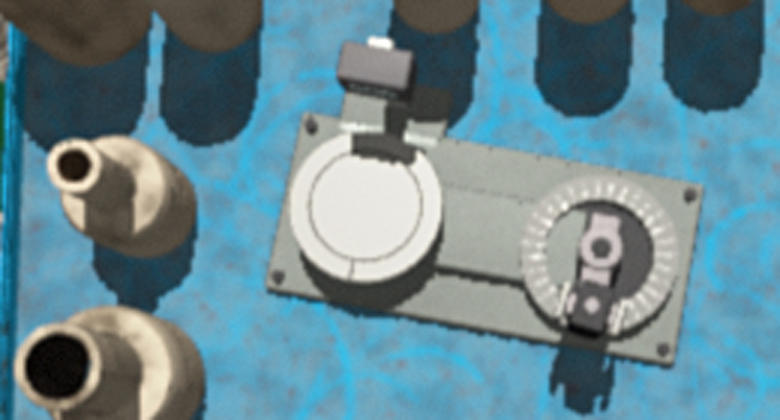

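The crop confirms it: disc centre (365,207), crank hub (600,247), handle (592,305). All three agree with the given 210 mm and 60 mm spacings. I'll move toward the handle and look from near on the way.

```bash
python3 -m creep '[[[0,0,-0.05],[0,0,0]],[[0,0,-0.05],[0,0,0]],[[0.041,-0.031,0],[0,0,0]],[[0.041,-0.031,0],[0,0,0]],[[0.041,-0.031,0],[0,0,0]],[[0.041,-0.031,0],[0,0,0]],[[0.041,-0.031,0],[0,0,0]],[[0.041,-0.031,0],[0,0,0]],[[0.041,-0.031,0],[0,0,0]],[[0.041,-0.031,0],[0,0,0]],[[0.041,-0.031,0],[0,0,0]],[[0,0,0],[0,0,0]]]' -1
python3 - <<'E'
from h import *
s=snap("wrist"); print(np.round(s["mount"],3),s["fov_y"],s["st"]["position"],s["st"]["q"])
np.savez("pics/w1.npz",P=pts(s),f=s["frame"]);cv2.imwrite("pics/w1.png",s["frame"][...,::-1])
E
```

```text
t: 1.6
position: [0.4186, -0.1472, 0.3007]
orientation: [[0.969, 0.246, -0.001], [0.246, -0.969, 0.001], [-0.001, -0.001, -1.0]]
force: [-0.3, -0.3, -0.8]
width: 0.0854
finger_force: 0.0
[[-0.    -0.966 -0.258  0.065]
 [ 1.    -0.     0.    -0.001]
 [-0.    -0.258  0.966 -0.171]
 [ 0.     0.     0.     1.   ]] 59.77011170312936 [ 0.41861969 -0.14724112  0.30067966] [-4.21687758e-01 -1.75619104e-01  1.42282097e+00  3.35823741e-04
  1.89580542e+00  9.00329776e-01]
```

View pics/w1.png

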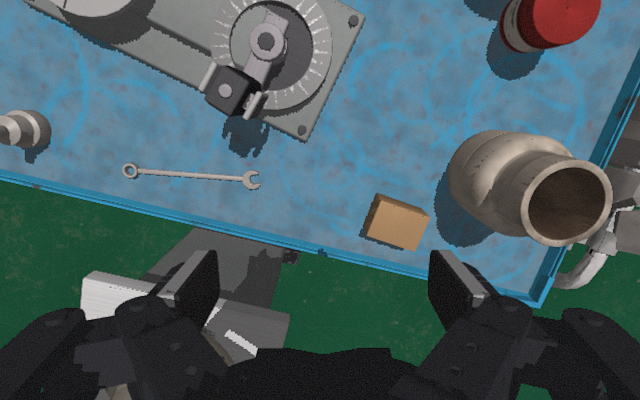

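The wrist view shows the handle top at (230,90), with the tabs at (207,78) and (257,104) and the crank hub at (267,40). Next I'll get the handle yaw and the axis.

```bash
python3 - <<'E'
from h import *
d=np.load("pics/w1.npz");P=d["P"];f=d["f"].astype(int)
sub=np.zeros(P.shape[:2],bool);sub[40:140,180:290]=1
g=f.sum(-1)
top=sub&(P[...,2]>.144)&(P[...,2]<.153)
q=P[top];print("top",len(q),q.mean(0).round(4),cv2.minAreaRect(q[:,:2].astype(np.float32)))
t=sub&(P[...,2]>.124)&(P[...,2]<.138)&(g>270)
n,l,st,c=cv2.connectedComponentsWithStats(t.astype(np.uint8))
for i in range(1,n):
    if st[i,4]>8:
        q=P[l==i];print(st[i],q.mean(0).round(4),q.min(0).round(3),q.max(0).round(3),cv2.minAreaRect(q[:,:2].astype(np.float32)))
h=np.zeros_like(sub);h[20:60,245:290]=1;h&=(P[...,2]>.068)&(P[...,2]<.1)
q=P[h];print("hub",len(q),np.median(q,0),cv2.minEnclosingCircle(q[:,:2].astype(np.float32)))
E
```

```text
top 357 [ 0.4715 -0.0423  0.1451] ((0.47147709131240845, -0.04295409470796585), (0.026132559403777122, 0.03334875404834747), 71.7024917602539)
[199  62  20  30 193] [ 0.4796 -0.0202  0.13  ] [ 0.465 -0.026  0.124] [ 0.493 -0.013  0.132] ((0.47919660806655884, -0.0198301263153553), (0.006416783202439547, 0.02958252653479576), 72.83118438720703)
[243  92  20  28 180] [ 0.4641 -0.0655  0.1301] [ 0.45  -0.072  0.125] [ 0.478 -0.059  0.132] ((0.46404582262039185, -0.06525245308876038), (0.005511755123734474, 0.029127100482583046), 71.6099853515625)
hub 385 [ 0.52960434 -0.05574078  0.06948065] ((0.5299825668334961, -0.05553729459643364), 0.018353840336203575)
```

```bash
python3 -m creep '[[[0.0256,-0.05,0],[0,0,0]],[[0.0256,-0.05,0],[0,0,0]],[[0.0256,-0.05,0],[0,0,0]],[[0.0256,-0.05,0],[0,0,0]],[[0.0256,-0.05,0],[0,0,0]],[[0.0256,-0.05,0],[0,0,0]],[[0.0256,-0.05,0],[0,0,0]],[[0.0256,-0.05,0],[0,0,0]],[[0.0256,-0.05,0],[0,0,0]],[[0,0,0],[0,0,0]],[[0,0,0],[0,0,0]]]'
cat > ring.py <<'E'
from h import *
import sys
z0,z1=float(sys.argv[1]),float(sys.argv[2])
s=snap("wrist");P=pts(s);f=s["frame"];st=s["st"]
if len(sys.argv)>3: cv2.imwrite("pics/"+sys.argv[3],f[...,::-1])
p=np.array(st["position"])
m=(P[...,2]>z0)&(P[...,2]<z1)&(f[...,0]>100)&(np.hypot(P[...,0]-p[0],P[...,1]-p[1])<.13)
n,l,sts,_=cv2.connectedComponentsWithStats(m.astype(np.uint8))
print(st["t"],st["position"],np.round(st["q"],2))
for i in range(1,n):
    if sts[i,4]>60:
        q=P[l==i];c,r=cv2.minEnclosingCircle(q[:,:2].astype(np.float32))
        d=np.array(st["orientation"]).T@(np.array([*c,p[2]])-p)
        print(sts[i],np.round(c,4),round(r,4),"z",np.median(q[:,2]).round(4),"tool d",d.round(4))
E
python3 ring.py .17 .2
```

```text
t: 3.02
position: [0.5331, 0.3412, 0.3012]
orientation: [[0.971, 0.24, -0.0], [0.24, -0.971, -0.001], [-0.001, 0.001, -1.0]]
force: [-0.1, -0.2, -0.7]
width: 0.0854
finger_force: 0.0
3.025 [0.53305394 0.34117576 0.30116018] [ 0.51  0.38  0.83 -0.    1.93  1.84]
[ 290   86   52   54 1290] [0.5878 0.3623] 0.0218 z 0.1827 tool d [ 0.0582 -0.0074 -0.    ]
[ 248  245   61   32 1029] [0.4495 0.3622] 0.0273 z 0.1888 tool d [-0.076  -0.0405  0.    ]
```

```bash
python3 -m creep '[[[0.0295,-0.0035,0],[0,0,0]],[[0.0295,-0.0035,0],[0,0,0]],[[0,0,0.04],[0,0,0]],[[0,0,0.04],[0,0,0]],[[0,0,0.04],[0,0,0]],[[0,0,0.03],[0,0,0]],[[0,0,0.016],[0,0,0]],[[0,0,0],[0,0,0]],[[0,0,0],[0,0,0]]]'
python3 ring.py .17 .2 g1.png
```

```text
t: 4.2
position: [0.5889, 0.3637, 0.1378]
orientation: [[0.971, 0.241, 0.003], [0.241, -0.971, 0.002], [0.003, -0.001, -1.0]]
force: [-0.8, -0.2, 1.3]
width: 0.0857
finger_force: 0.0
4.2 [0.58886196 0.36366858 0.13775197] [ 0.5   0.56  0.92 -0.    1.66  1.83]
[ 276  214  105   96 4439] [0.5896 0.3624] 0.0216 z 0.1825 tool d [0.0004 0.0015 0.    ]
[180 251  28  20 235] [0.5873 0.4123] 0.0026 z 0.1928 tool d [ 0.0101 -0.0475  0.0001]
[440 250  27  21 259] [0.6099 0.321 ] 0.0027 z 0.1924 tool d [ 0.0101  0.0465 -0.    ]
```

View pics/g1.png

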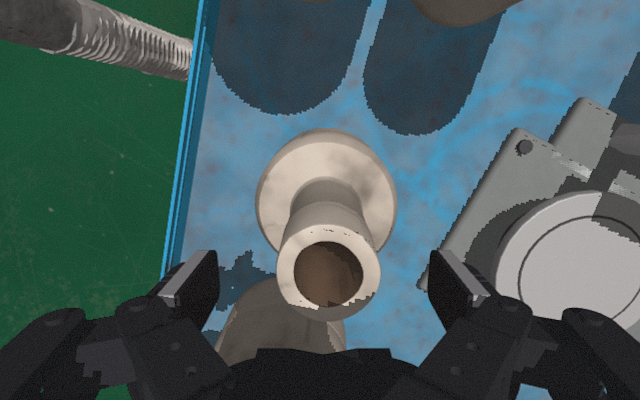

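The neck is centred between the pads, with its mouth at (328,265). I'll close now.

```bash
python3 -m creep '[[[0.0,0.0012,0],[0,0,0]],[[0,0,0],[0,0,0]],[[0,0,0],[0,0,0]],[[0,0,0],[0,0,0]],[[0,0,0],[0,0,0]],[[0,0,0],[0,0,0]],[[0,0,0],[0,0,0]],[[0,0,0],[0,0,0]]]' 1; python3 ring.py .17 .2
```

```text
t: 5.25
position: [0.5887, 0.3625, 0.1361]
orientation: [[0.97, 0.241, 0.001], [0.241, -0.97, 0.0], [0.001, -0.0, -1.0]]
force: [0.2, -0.6, 5.0]
width: 0.0394
finger_force: 61.3
5.25 [0.58866593 0.36250937 0.13611361] [ 0.5   0.56  0.92 -0.    1.66  1.83]
[ 272  212  101   93 3844] [0.5888 0.3644] 0.022 z 0.1825 tool d [ 0.0006 -0.0018  0.    ]
[246 239  26  35 413] [0.5906 0.3892] 0.0045 z 0.1874 tool d [ 0.0083 -0.0254  0.    ]
[375 239  26  34 415] [0.6043 0.3423] 0.0027 z 0.1872 tool d [0.0103 0.0234 0.    ]
[299 304  43  15 195] [0.5735 0.3605] 0.0088 z 0.1831 tool d [-0.0152 -0.0017 -0.    ]
```

```bash
python3 -m creep '[[[0,0,-0.02],[0,0,0]],[[0,0,-0.04],[0,0,0]],[[0,0,-0.04],[0,0,0]],[[0,0,-0.04],[0,0,0]],[[-0.022,0.03,0],[0,0,0]],[[-0.022,0.03,0],[0,0,0]],[[-0.02,0.03,0],[0,0,0]],[[0,0,0],[0,0,0]],[[0,0,0],[0,0,0]]]'
python3 - <<'E'
from h import *
s=snap("wrist");P=pts(s);f=s["frame"];np.savez("pics/w2.npz",P=P,f=f);cv2.imwrite("pics/w2.png",f[...,::-1])
m=(P[...,2]>.054)&(P[...,2]<.066)&(P[...,1]>.07)&(P[...,1]<.23)&(P[...,0]>.48)&(f.min(-1)>110)
n,l,st,_=cv2.connectedComponentsWithStats(m.astype(np.uint8))
i=1+st[1:,4].argmax();q=P[l==i]
print(st[i],cv2.minEnclosingCircle(q[:,:2].astype(np.float32)),np.median(q[:,2]))
cs,_=cv2.findContours((l==i).astype(np.uint8),0,1);c=max(cs,key=len)[:,0]
b=P[c[:,1],c[:,0],:2];b=b[np.isfinite(b).all(1)]
from scipy.optimize import least_squares
r=least_squares(lambda x:np.hypot(*(b-x).T)-.068,[.576,.15],loss="soft_l1",f_scale=.001);print(r.x,np.median(abs(r.fun)))
E
```

```text
t: 6.42
position: [0.5478, 0.2601, 0.2754]
orientation: [[0.97, 0.242, -0.001], [0.242, -0.97, 0.0], [-0.0, -0.0, -1.0]]
force: [-0.1, 1.3, -3.0]
width: 0.0393
finger_force: 61.7
[ 369  103  116  119 8425] ((0.574238121509552, 0.15018722414970398), 0.06801049411296844) 0.05878144831065468
[0.57394681 0.15098641] 0.017078741427275633
```

View pics/w2.png

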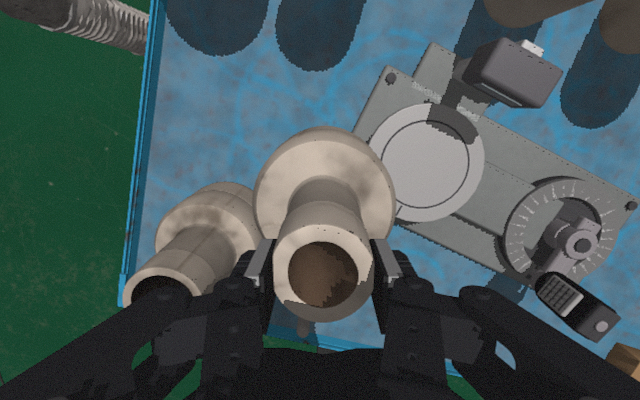

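The disc is fully visible, centred at (427,162), and the reducer hangs straight in the grip. I'll carry it over and lower it close.

```bash
python3 -m creep '[[[0,0.03,0],[0,0,0]],[[0,0.04,0],[0,0,0]],[[0,0.03,0],[0,0,0]],[[-0.001,0.0127,0],[0,0,0]],[[0,0,0.025],[0,0,0]],[[0,0,0.025],[0,0,0]],[[0,0,0.015],[0,0,0]],[[0,0,0],[0,0,0]],[[0,0,0],[0,0,0]],[[0,0,0],[0,0,0]]]'
python3 - <<'E'
from h import *
s=snap("wrist");P=pts(s);f=s["frame"];st=s["st"];print(st["position"],st["force"]);cv2.imwrite("pics/w3.png",f[...,::-1])
P0=np.load("pics/top.npz")["P"]
s=snap("top");P=pts(s);q=P[120:230,200:310].reshape(-1,3);q=q[(q[:,2]>.23)&(q[:,2]<.27)];print(len(q));cv2.imwrite("pics/t3.png",cv2.resize(s["frame"][100:240,180:390],None,fx=3,fy=3,interpolation=2)[...,::-1])
E
```

```text
t: 7.72
position: [0.5746, 0.1503, 0.2117]
orientation: [[0.97, 0.241, 0.002], [0.241, -0.97, 0.0], [0.002, 0.0, -1.0]]
force: [0.4, 0.4, -3.9]
width: 0.0393
finger_force: 62.0
[0.57463573 0.15030559 0.2117356 ] [ 0.4303634   0.4164018  -3.92084157]
93
```

View pics/w3.png

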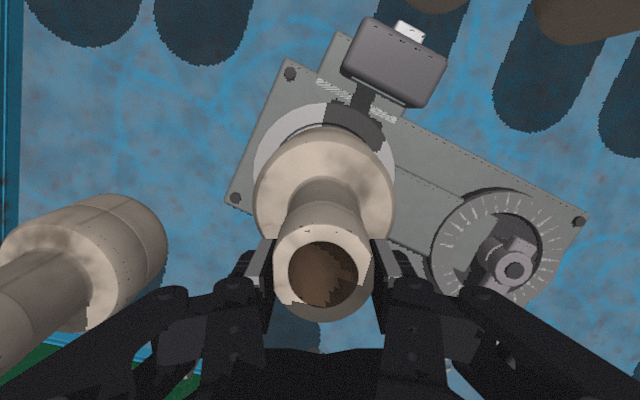

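The reducer is centred over the disc: body edges are at columns 254–397 and the disc's at 252–395. Lowering in small steps.

```bash
python3 -m creep '[[[0,0,0.005],[0,0,0]],[[0,0,0.004],[0,0,0]],[[0,0,0.003],[0,0,0]],[[0,0,0.0015],[0,0,0]],[[0,0,0],[0,0,0]],[[0,0,0],[0,0,0]]]'
```

```text
t: 8.57
position: [0.5742, 0.1501, 0.1971]
orientation: [[0.97, 0.241, 0.0], [0.241, -0.97, -0.0], [0.0, 0.0, -1.0]]
force: [-0.4, -0.6, -3.8]
width: 0.0394
finger_force: 62.0
```

```bash
python3 -m creep '[[[0,0,0.0007],[0,0,0]],[[0,0,0.0005],[0,0,0]],[[0,0,0],[0,0,0]],[[0,0,0],[0,0,0]]]'; python3 -m creep '[[[0,0,0.0004],[0,0,0]],[[0,0,0.0],[0,0,0]],[[0,0,0],[0,0,0]]]'
```

```text
t: 9.07
position: [0.5744, 0.1501, 0.1962]
orientation: [[0.97, 0.241, 0.001], [0.241, -0.97, 0.0], [0.001, 0.0, -1.0]]
force: [-0.1, -0.9, -0.0]
width: 0.0392
finger_force: 62.5
t: 9.45
position: [0.5745, 0.1501, 0.1961]
orientation: [[0.97, 0.241, 0.002], [0.241, -0.97, 0.0], [0.002, 0.0, -1.0]]
force: [-0.6, -0.9, 5.2]
width: 0.0393
finger_force: 63.1
```

```bash
python3 -m creep '[[[0,0,0],[0,0,0]],[[0,0,0],[0,0,0]],[[0,0,0],[0,0,0]],[[0,0,0],[0,0,0]],[[0,0,0],[0,0,0]],[[0,0,0],[0,0,0]]]' -1; python3 -m creep '[[[0,0,-0.03],[0,0,0]],[[0,0,-0.04],[0,0,0]],[[0,0,-0.04],[0,0,0]],[[-0.04,0,0],[0,0,0]],[[-0.04,0,0],[0,0,0]],[[-0.03,0,0],[0,0,0]],[[0,0,0],[0,0,0]],[[0,0,0],[0,0,0]]]'
cat > chk.py <<'E'
from h import *
from scipy.optimize import least_squares
import sys
s=snap("wrist");P=pts(s);f=s["frame"];cv2.imwrite("pics/"+sys.argv[1],f[...,::-1])
near=np.hypot(P[...,0]-.574,P[...,1]-.150)
for nm,a,b,r in(("rim",.237,.255,.03),("disc",.055,.065,.075)):
    q=P[(P[...,2]>a)&(P[...,2]<b)&(near<r)]
    if len(q)>20: print(nm,len(q),cv2.minEnclosingCircle(q[:,:2].astype(np.float32)),np.median(q[:,2]))
E
python3 chk.py w4.png
```

```text
t: 10.2
position: [0.5742, 0.1501, 0.1953]
orientation: [[0.97, 0.241, 0.0], [0.241, -0.97, -0.0], [-0.0, 0.0, -1.0]]
force: [-0.0, 0.4, 0.4]
width: 0.0855
finger_force: 0.0
t: 11.2
position: [0.4679, 0.1236, 0.3053]
orientation: [[0.97, 0.241, 0.0], [0.241, -0.97, -0.0], [0.0, 0.0, -1.0]]
force: [0.6, 0.2, -0.8]
width: 0.0855
finger_force: 0.0
rim 2288 ((0.5738328695297241, 0.1497732251882553), 0.021800749003887177) 0.24257895588662756
disc 2996 ((0.5740873217582703, 0.14995241165161133), 0.06794603168964386) 0.058425770422860776
```

View pics/w4.png

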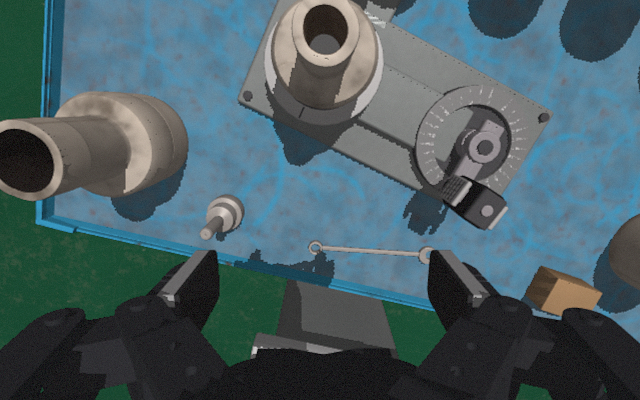

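The reducer stands in the middle of the disc, rim centred within about 0.3 mm of the disc centre. The handle is at (480,205). I'll turn the hand to the tabs' line and go above the handle.

```bash
python3 -m creep '[[[0,0,0],[0,0,0.141]],[[0,0,0],[0,0,0.141]],[[0,0,0],[0,0,0.141]],[[0,0,0],[0,0,0.141]],[[0.014,0.04,0],[0,0,0]],[[0.014,0.04,0],[0,0,0]],[[0.014,0.04,0],[0,0,0]],[[0.014,0.037,0],[0,0,0]],[[0,0,0],[0,0,0]],[[0,0,0],[0,0,0]]]'
cat > han.py <<'E'
from h import *
import sys
s=snap("wrist");P=pts(s);f=s["frame"];st=s["st"];cv2.imwrite("pics/"+sys.argv[1],f[...,::-1])
p=np.array(st["position"]);R=np.array(st["orientation"])
near=np.hypot(P[...,0]-.472,P[...,1]+.043)<.045
t=near&(P[...,2]>.122)&(P[...,2]<.138)&(f.sum(-1)>240)
n,l,ss,_=cv2.connectedComponentsWithStats(t.astype(np.uint8));c=[]
for i in range(1,n):
    if ss[i,4]>60:
        q=P[l==i];a=cv2.minAreaRect(q[:,:2].astype(np.float32));print(ss[i],np.round(a[0],4),np.round(a[1],4),a[2]);c.append(a[0])
if len(c)==2:
    c=np.array(c);m=c.mean(0);d=c[0]-c[1];print("mid",m,"ang",np.degrees(np.arctan2(d[1],d[0])),"tool d",R.T@(np.array([*m,p[2]])-p),"tool y ang",np.degrees(np.arctan2(R[1,1],R[0,1])))
q=P[near&(P[...,2]>.141)&(P[...,2]<.153)];print("top",cv2.minAreaRect(q[:,:2].astype(np.float32)))
E
python3 han.py w5.png
```

```text
t: 12.5
position: [0.4716, -0.0427, 0.3049]
orientation: [[0.949, -0.315, -0.001], [-0.315, -0.949, 0.0], [-0.001, -0.0, -1.0]]
force: [-0.4, 0.0, 0.3]
width: 0.0853
finger_force: 0.0
[296 156   7  30 184] [ 0.4795 -0.0194] [0.0065 0.0295] 70.20687103271484
[344 156   7  30 187] [ 0.4639 -0.0656] [0.0064 0.0291] 72.33221435546875
mid [ 0.47170489 -0.0424921 ] ang 71.25601584089746 tool d [ 7.58103969e-05 -2.34194826e-04 -2.65911086e-08] tool y ang -108.34671376938901
top ((0.4714649021625519, -0.04239695891737938), (0.02761327475309372, 0.034909188747406006), 71.60477447509766)
```

```bash
python3 -m creep '[[[0,0,0.04],[0,0,0]],[[0,0,0.05],[0,0,0]],[[0,0,0.05],[0,0,0]],[[0,0,0.04],[0,0,0]],[[0,0,0.025],[0,0,0]],[[0,0,0.01],[0,0,0]],[[0,0,0],[0,0,0]],[[0,0,0],[0,0,0]]]'; python3 han.py w6.png
```

```text
t: 13.55
position: [0.472, -0.043, 0.0917]
orientation: [[0.949, -0.314, 0.002], [-0.314, -0.949, -0.0], [0.002, -0.0, -1.0]]
force: [-0.4, -0.4, 0.2]
width: 0.0854
finger_force: 0.0
[257 225  16  68 874] [ 0.4809 -0.0195] [0.0067 0.0277] 71.14689636230469
[ 371  226   18   72 1016] [ 0.4642 -0.0654] [0.007  0.0295] 71.37553405761719
mid [ 0.47256809 -0.04243151] ang 70.0397938773012 tool d [ 3.58105445e-04 -6.81588168e-04  1.06133448e-06] tool y ang -108.32275824342327
top ((0.47172272205352783, -0.042837779968976974), (0.08786065131425858, 0.03612663224339485), 71.05108642578125)
```

View pics/w6.png

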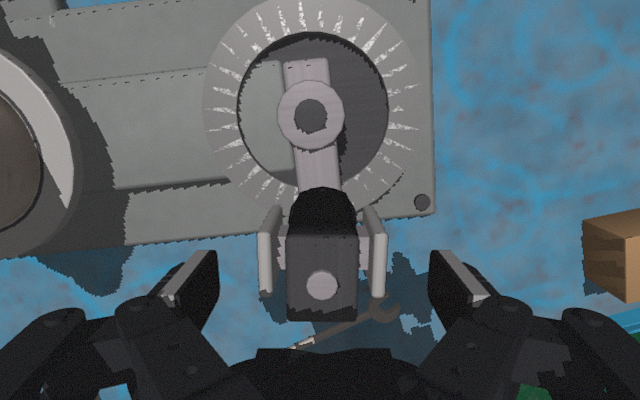

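The handle is midway between the pads (tabs at columns 265 and 378, pads at 205 and 440). Pinching.

```bash
python3 -m creep '[[[0,0,0],[0,0,0]],[[0,0,0],[0,0,0]],[[0,0,0],[0,0,0]],[[0,0,0],[0,0,0]],[[0,0,0],[0,0,0]],[[0,0,0],[0,0,0]],[[0,0,0],[0,0,0]],[[0,0,0],[0,0,0]]]' 1; python3 - <<'E'
from h import *
s=snap("wrist");P=pts(s)
q=P[(P[...,2]>.066)&(P[...,2]<.08)&(np.hypot(P[...,0]-.5305,P[...,1]+.0555)<.025)]
print(len(q),cv2.minEnclosingCircle(q[:,:2].astype(np.float32)),s["st"]["position"],s["st"]["wrist_torque"])
E
```

```text
t: 14.6
position: [0.472, -0.0432, 0.093]
orientation: [[0.949, -0.315, 0.003], [-0.315, -0.949, -0.001], [0.003, -0.0, -1.0]]
force: [-6.3, 0.8, 14.2]
width: 0.0349
finger_force: 60.2
3501 ((0.5302073955535889, -0.05490822717547417), 0.01889093592762947) [ 0.47202059 -0.04322835  0.09297237] [ 0.17013138  0.92215367 -0.005075  ]
```

```bash
python3 - <<'E'
from h import *
R=np.array(manip.state()["orientation"])[:2,:2]
a=np.radians(168-np.r_[0,3.75,7.5,11.25,15,np.arange(22.5,361,7.5)])
p=(.06*np.c_[np.cos(a),np.sin(a)])@R; p=np.round((p-p[0])*1e4)/10
d=np.diff(p,axis=0).round(1)
for i in range(0,len(d),4): print(i,d[i:i+4].tolist())
E
python3 -m creep '[[[0,0,-0.001],[0,0,0]],[[0,0,0],[0,0,0]]]'
```

```text
0 [[-0.3, -3.9], [-0.1, -3.9], [0.3, -4.0], [0.4, -3.9]]
4 [[1.7, -7.6], [2.7, -7.4], [3.6, -7.0], [4.5, -6.4]]
8 [[5.3, -5.8], [6.0, -5.1], [6.6, -4.2], [7.1, -3.3]]
12 [[7.5, -2.4], [7.7, -1.4], [7.8, -0.3], [7.9, 0.7]]
16 [[7.6, 1.6], [7.4, 2.7], [7.0, 3.6], [6.4, 4.5]]
20 [[5.8, 5.3], [5.1, 6.0], [4.2, 6.6], [3.3, 7.1]]
24 [[2.4, 7.5], [1.4, 7.7], [0.3, 7.9], [-0.7, 7.8]]
28 [[-1.6, 7.7], [-2.7, 7.3], [-3.6, 7.0], [-4.5, 6.4]]
32 [[-5.3, 5.8], [-6.0, 5.1], [-6.6, 4.2], [-7.1, 3.4]]
36 [[-7.5, 2.3], [-7.7, 1.4], [-7.9, 0.4], [-7.8, -0.7]]
40 [[-7.7, -1.7], [-7.3, -2.7], [-7.0, -3.6], [-6.4, -4.5]]
44 [[-5.8, -5.3], [-5.1, -6.0], [-4.2, -6.6], [-3.4, -7.1]]
48 [[-2.3, -7.5], [-1.4, -7.7]]
t: 14.9
position: [0.4719, -0.0432, 0.093]
orientation: [[0.949, -0.315, 0.002], [-0.315, -0.949, -0.0], [0.002, -0.0, -1.0]]
force: [-1.9, 1.1, 8.2]
width: 0.035
finger_force: 59.7
```

```bash
python3 -m creep '[[[-0.0003,-0.0039,0],[0,0,0]],[[-0.0001,-0.0039,0],[0,0,0]],[[0.0003,-0.004,0],[0,0,0]],[[0.0004,-0.0039,0],[0,0,0]]]'
```

```text
t: 15.4
position: [0.4769, -0.0284, 0.093]
orientation: [[0.949, -0.315, 0.002], [-0.315, -0.949, -0.001], [0.002, 0.0, -1.0]]
force: [-3.5, -0.1, 9.8]
width: 0.0346
finger_force: 59.7
```

```bash
python3 -m creep '[[[0.0017,-0.0076,0],[0,0,0]],[[0.0027,-0.0074,0],[0,0,0]],[[0.0036,-0.007,0],[0,0,0]],[[0.0045,-0.0064,0],[0,0,0]],[[0.0053,-0.0058,0],[0,0,0]],[[0.006,-0.0051,0],[0,0,0]],[[0.0066,-0.0042,0],[0,0,0]],[[0.0071,-0.0033,0],[0,0,0]]]'
```

```text
t: 16.4
position: [0.5277, 0.0049, 0.0931]
orientation: [[0.949, -0.314, 0.002], [-0.314, -0.949, 0.001], [0.002, -0.002, -1.0]]
force: [-1.3, 1.8, 8.0]
width: 0.035
finger_force: 59.6
```

```bash
python3 -m creep '[[[0.0075,-0.0024,0],[0,0,0]],[[0.0077,-0.0014,0],[0,0,0]],[[0.0078,-0.0003,0],[0,0,0]],[[0.0079,0.0007,0],[0,0,0]],[[0.0076,0.0016,0],[0,0,0]],[[0.0074,0.0027,0],[0,0,0]],[[0.007,0.0036,0],[0,0,0]],[[0.0064,0.0045,0],[0,0,0]],[[0.0058,0.0053,0],[0,0,0]],[[0.0051,0.006,0],[0,0,0]],[[0.0042,0.0066,0],[0,0,0]],[[0.0033,0.0071,0],[0,0,0]]]'; python3 - <<'E'
from h import *
s=snap("wrist");cv2.imwrite("pics/w7.png",s["frame"][...,::-1])
s=snap("top");cv2.imwrite("pics/t7.png",s["frame"][...,::-1])
E
```

```text
t: 17.9
position: [0.5907, -0.0524, 0.0931]
orientation: [[0.949, -0.315, 0.003], [-0.315, -0.949, 0.0], [0.003, -0.001, -1.0]]
force: [-1.4, 2.9, 7.2]
width: 0.0352
finger_force: 59.5
```

View pics/w7.png

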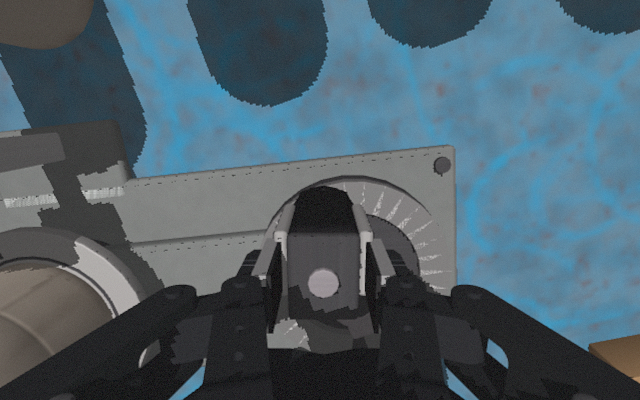

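The handle is still firmly in the pads at (322,283), and the crank has come round to the far side. Continuing.

```bash
python3 -m creep '[[[0.0024,0.0075,0],[0,0,0]],[[0.0014,0.0077,0],[0,0,0]],[[0.0003,0.0079,0],[0,0,0]],[[-0.0007,0.0078,0],[0,0,0]],[[-0.0016,0.0077,0],[0,0,0]],[[-0.0027,0.0073,0],[0,0,0]],[[-0.0036,0.007,0],[0,0,0]],[[-0.0045,0.0064,0],[0,0,0]],[[-0.0053,0.0058,0],[0,0,0]],[[-0.006,0.0051,0],[0,0,0]],[[-0.0066,0.0042,0],[0,0,0]],[[-0.0071,0.0034,0],[0,0,0]]]'
python3 -m creep '[[[-0.0075,0.0023,0],[0,0,0]],[[-0.0077,0.0014,0],[0,0,0]],[[-0.0079,0.0004,0],[0,0,0]],[[-0.0078,-0.0007,0],[0,0,0]],[[-0.0077,-0.0017,0],[0,0,0]],[[-0.0073,-0.0027,0],[0,0,0]],[[-0.007,-0.0036,0],[0,0,0]],[[-0.0064,-0.0045,0],[0,0,0]],[[-0.0058,-0.0053,0],[0,0,0]],[[-0.0051,-0.006,0],[0,0,0]]]'
```

```text
t: 19.5
position: [0.5341, -0.115, 0.0931]
orientation: [[0.949, -0.314, 0.004], [-0.314, -0.949, 0.001], [0.004, -0.002, -1.0]]
force: [1.7, 4.6, 5.4]
width: 0.0349
finger_force: 59.5
t: 20.75
position: [0.4739, -0.0746, 0.0931]
orientation: [[0.949, -0.315, 0.004], [-0.315, -0.949, -0.002], [0.004, 0.0, -1.0]]
force: [0.7, -2.0, 6.2]
width: 0.0353
finger_force: 59.4
```

```bash
python3 -m creep '[[[-0.0042,-0.0066,0],[0,0,0]],[[-0.0034,-0.0071,0],[0,0,0]],[[-0.0023,-0.0075,0],[0,0,0]],[[-0.0014,-0.0077,0],[0,0,0]],[[0,0,0],[0,0,0]],[[0,0,0],[0,0,0]],[[0,0,0],[0,0,0]]]'
```

```text
t: 21.62
position: [0.4719, -0.0429, 0.0931]
orientation: [[0.949, -0.315, 0.003], [-0.315, -0.949, 0.0], [0.002, -0.001, -1.0]]
force: [-2.7, 1.8, 7.8]
width: 0.0348
finger_force: 59.7
```

```bash
python3 -m creep '[[[0,0,0],[0,0,0]],[[0,0,0],[0,0,0]],[[0,0,0],[0,0,0]],[[0,0,0],[0,0,0]],[[0,0,0],[0,0,0]],[[0,0,0],[0,0,0]],[[0,0,0],[0,0,0]],[[0,0,0],[0,0,0]]]' -1; python3 han.py w8.png; python3 - <<'E'
from h import *
s=snap("wrist");P=pts(s)
q=P[(P[...,2]>.066)&(P[...,2]<.08)&(np.hypot(P[...,0]-.5305,P[...,1]+.0555)<.025)]
print(len(q),cv2.minEnclosingCircle(q[:,:2].astype(np.float32)))
E
```

```text
t: 22.62
position: [0.4712, -0.0431, 0.0913]
orientation: [[0.949, -0.315, 0.0], [-0.315, -0.949, -0.0], [0.0, 0.0, -1.0]]
force: [-0.0, 0.1, 0.2]
width: 0.0854
finger_force: 0.0
[257 224  17  69 892] [ 0.4803 -0.02  ] [0.0067 0.0285] 71.3581314086914
[ 372  224   18   73 1020] [ 0.4641 -0.066 ] [0.0069 0.0302] 71.69401550292969
mid [ 0.47220607 -0.04299692] ang 70.62094833100035 tool d [ 9.58988451e-04 -4.02594230e-04  4.55968369e-08] tool y ang -108.34405279760809
top ((0.47177544236183167, -0.04288306087255478), (0.08797411620616913, 0.03649391978979111), 71.32164764404297)
3614 ((0.5299524664878845, -0.054942354559898376), 0.018907153978943825)
```

View pics/w8.png

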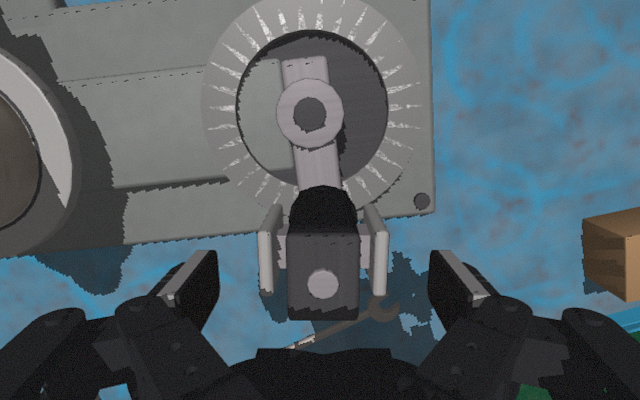

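The picture matches the one before pinching: tabs fully out at the same spacing, crank in the same place. I'll retreat and check the reducer.

```bash
python3 -m creep '[[[0,0,-0.025],[0,0,0]],[[0,0,-0.05],[0,0,0]],[[0,0,-0.05],[0,0,0]],[[0,0,-0.05],[0,0,0]],[[0,0,-0.035],[0,0,0]],[[-0.02,-0.05,0],[0,0,0]],[[-0.02,-0.05,0],[0,0,0]],[[0,0,0],[0,0,0]],[[0,0,0],[0,0,0]]]'; python3 chk.py w9.png; python3 - <<'E'
from h import *
a=np.load("pics/top.npz")["f"].astype(int);s=snap("top");b=s["frame"].astype(int)
for n,(u,v,w) in dict(tall=(175,240,35),squat=(467,218,30),carton=(421,258,16),tin=(449,150,15),gauge=(232,262,12)).items():
    print(n,(abs(a-b).sum(-1)[v-w:v+w,u-w:u+w]>90).mean().round(3))
E
```

```text
t: 23.85
position: [0.4646, 0.0643, 0.3012]
orientation: [[0.949, -0.314, -0.0], [-0.314, -0.949, -0.0], [0.0, 0.0, -1.0]]
force: [0.8, -0.3, 0.6]
width: 0.0855
finger_force: 0.0
rim 2557 ((0.5736191272735596, 0.14964817464351654), 0.022134831175208092) 0.24239400544297918
disc 3200 ((0.573821485042572, 0.149971604347229), 0.06783084571361542) 0.05830243986492806
tall 0.029
squat 0.0
carton 0.0
tin 0.0
gauge 0.604
```

```bash
python3 - <<'E'
from h import *
P0=np.load("pics/top.npz")["P"][245:280,215:250].reshape(-1,3);q=P0[P0[:,2]>.085];c=q.mean(0);print(c,q[:,2].max())
s=snap("wrist");P=pts(s);m=(np.hypot(P[...,0]-c[0],P[...,1]-c[1])<.04)&(P[...,2]>.085);print(m.sum(),P[m].mean(0),P[m][:,2].max())
print(workorder.sign_off())
E
```

```text
[0.3593892  0.23593186 0.09559256] 0.10175425050729081
36 [0.35565912 0.23151156 0.09126223] 0.09685428487422204
the job is handed in; nothing more can be done
None
```

The job is handed in: the slim reducer stands within about 0.4 mm of the disc's centre, the crank made one full clockwise turn back to its start, and the tabs are fully out, so I take the pin to be home (not seen directly); the other standing things showed no movement, though the gauge was confirmed only roughly, upright and within about 6 mm of its place.

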